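Shuffle the heat-sink carrier into the test place of the carrier tray

TASK

In the two-by-two carrier tray, bring the carrier with the finned heat sink into the test place, the corner by the black terminal block: first slide the carrier that occupies the test place into the empty place, then slide the heat-sink carrier into the test place. Slide them one at a time without lifting them off the tray's floor, and press each one home against the screw stop at the end of its slide with about 10 N, held for half a second and never more than 20 N. Leave the third carrier in its place and do not disturb the things lying around the tray.

Things in the scene. Friction and masses are not known exactly. Their poses are not given: they have to be found in the camera images.
- tray: fixed dark metal tray 170 x 170 mm, floor top at z = 0.004, four places two by two, centres at (+-31.25, +-31.25) mm. Origin: centre of the underside; x away from the robot, y to its left, turned by the tray's yaw. Guide walls 11 mm high stand 62.5 mm from the centre lines; carriers have 1 to 2 mm side play and slide along the tray's x or y. No carrier may press a stop with over 20 N
- test_place (a point): centre of the test place, on the tray's floor: near right corner (-x, -y), beside the black terminal block (15 x 15 x 18 mm) on the tray's corner
- left_place (a point): centre of the left place (-x, +y), on the tray's floor, +y neighbour of the test place
- far_place (a point): centre of the far place (+x, -y), on the tray's floor, +x neighbour of the test place
- diagonal_place (a point): centre of the diagonal place (+x, +y), on the tray's floor. The third carrier always starts here
- test_stop: the two brass-faced screw stops on the outer x and outer y side of the test place, pads 50 mm wide, 9 mm high, rigid. Faces 63.5 to 73.5 mm from the tray's centre line, set anew each time and not reported: the end of a slide must be felt. A carrier is home touching the stop, its centre 33.5 to 43.5 mm from the centre line. Origin: the tray's origin, not the pads
- park_stop: the two steel-faced screw stops on the outer y side of the left place and the outer x side of the far place; same size, unknown setting (63.5 to 73.5 mm) and behaviour as the brass ones. Origin: the tray's origin, not the pads
- free_dot: flat white paper dot, 22 mm across, stuck on the tray's floor in the place that is empty at the start (the left or the far place); it is fixed and carriers slide over it. The heat-sink carrier starts in the other of these two places
- sink_carrier: a rounded square plate 60 x 60 mm, 12 mm thick, mid-grey slippery plastic, about 0.2 kg, sliding easily on the tray's floor; in its middle stands an aluminium heat sink 30 x 35 x 18 mm (x, y, z; fins upright, along x), firmly fixed, good to grip across y, top 30 mm above the origin. Origin: centre of the plate's underside; axes parallel to the tray's
- relay_carrier: a rounded square plate 60 x 60 mm, 12 mm thick, mid-grey slippery plastic, about 0.2 kg, sliding easily on the tray's floor; in its middle stands a black box-shaped relay 22 x 30 x 24 mm (x, y, z), firmly fixed, top 36 mm above the origin. Origin and axes as the heat-sink carrier's. Starts in the test place or the diagonal place
- can_carrier: a rounded square plate 60 x 60 mm, 12 mm thick, mid-grey slippery plastic, about 0.2 kg, sliding easily on the tray's floor; in its middle stands an upright aluminium capacitor can 26 mm across, 26 mm high, firmly fixed, top 38 mm above the origin. Origin and axes as the heat-sink carrier's. Starts in the test place or the diagonal place
- tape: orange tape roll 76 mm across, 19 mm high, lying right of the tray: bystander
- board: green circuit board 50 x 66 x 10 mm, lying beyond the tray: bystander
- tweezer: steel tweezers 14 x 122 x 9 mm, lying left of the tray: bystander
- tin: round tin 31 mm across, 14 mm high, lying beyond the tray: bystander

How it is judged:
By the outcome, as a careful person would: the job done as asked, in the order asked, and still so for the second after the job is handed in, with the robot touching nothing.
It also fails if it takes over 58 s, if anything falls off the work surface, if the arm or the gripper's body presses on something with over 40 N, if the wrist force passes 120 N, or if a joint passes its speed limit or range.

ROBOT

A 6-joint arm with a two-finger parallel gripper is mounted at the origin on a cart in front of the work surface, level with it; the furniture and walls round the work are solid. World frame = base frame: x ahead of the robot, y to its left, z up, the work surface at z = 0. Lengths are in m, angles in rad, forces in N, time in s.
With the tool pointing down it reaches from about 0.375 to 0.975 m from the base axis. Payload 3.8 kg.
Tool frame: the origin (TCP) lies on the centre line of the jaws, within the pads' length; the fingertips stand 14 mm ahead of it and the grasp point (between the pads) lies 5 mm behind it; z points along the fingers, y is the line along which they close (so a half turn about z gives the same grasp; the last joint's range is limited). The gripper opens to 85 mm and grips with 20 to 120 N. Pads are 22 mm wide; open, the fingers measure 114 mm over their backs; the gripper's body (76 mm by 85 mm) begins 54 mm behind the grasp point. The pads swing forward as they close: fully open they stand 13 mm farther back than shut.
Start: joints at [1.204, 0.264, 1.604, -0, 1.274, -0.037], TCP at [0.219, 0.639, 0.245] pointing down, gripper open.
Joint ranges: [-2.63, 2.63], [-0.94, 2.18], [0.31, 2.57], [-1.31, 4.45], [0, 2.66], [-2.55, 2.55]. Speed limits (rad/s): [2.57, 2.57, 3.14, 3.14, 3.14, 3.14].

INTERFACE

Orientations are given as a rotation vector (axis times angle).
In Python, from workcell import bot, eyes, spot_in gives the robot as it stands.
- The arm moves only by the tool carry_out, never from a script. Its argument "series" is text: rows parted by semicolons, each of 4 numbers parted by spaces: the shift along the world's x, y, z in m, then the turn about the world's z in degrees. In form: tx ty tz roll; .... A call has 1 to 20 rows; each row shifts and turns the commanded pose from where the row before left it; what a row does not reach is not made up. A row lasts 1/8 s, in which the tool goes at most 62.5 mm and 10.7 degrees, less where a joint would pass 70% of its speed; a pose out of reach is approached as far as the arm can. A call is refused whole if a number of a shift passes 0.0625 or a number of a turn 10.7, either way. A call with a gripper value outside its range is refused whole. "jaw" is the gripper command: -1 is shut, 1 is fully open, values between are in proportion, set as the call begins (left out, the last holds). The fingers move at their own pace and stop on an object; "grip_force" is the grip in N (left out, the last holds). Time passes only in rows, so rows that do not move let the fingers close. It gives the time, the measured TCP pose, the force, the opening and the grip force at its end, in the units of the state.
- bot.read_state(): the state, without advancing time (a new reading comes with each control period).
- eyes.read_camera(name): name is "side" or "top"; returns (picture, depth): 480x640x3 uint8, blue, green, red; 480x640 float32, m along the optical axis (not along the pixel's ray), 0 where there is no reading.
- eyes.get_calibration(name): a dict with "K" (3x3 intrinsics, pixels), "distortion" ([k1, k2, p1, p2, k3] as OpenCV has them; the pictures are not rectified), "position" and "rotation" of the camera in the world. Camera axes: x right, y down, z forward; pixel columns grow to the right and rows downward; lengths in m; the calibration is good to about 2 mm. A picture is of the moment at which its call begins. get_calibration takes no time and is no camera call.
- bot.finish_job(): hands the job in; it is judged then, once.
Trained networks look in the newest picture that a camera, given by its name, has taken for a name from the list of things; names that differ only in an ending like _2 or _b are one class to them, and where a whole thing is asked for, a point or a joint stands for the part that bears it (a point fixed in the world has none). Each returns a list of dicts, best first, with "score" (0 to 1); they miss things now and then, are a little off and sometimes report something else, mostly with a low value. They report only what shows in the picture. A call takes as long as a camera call.
- spot_in(camera, target): "rect" ([centre column, centre row, width, height] in pixels, round what is visible of it).
The state is a dict: "time": time; "q": joint angles; "joint_vel": joint speeds; "joint_torque": joint torques, N m; "tool_pos": TCP position; "tcp_rot": TCP orientation; "wrist_force": force on the tool from outside, world axes, zero at the start; "torque": the same for the moment, N m; "width": opening from 0.0 (shut) to 1.0 (fully open); "grip_force": force on a finger pad.
Only numpy, scipy, OpenCV 4.12 (cv2) and the standard library are available. Lean on these libraries where they do the work, as an engineer would, in place of code of your own. Each camera call takes 0.05 s, during which the arm holds its last target. There are 200 camera calls.

## Working session

There is one attempt and no reset: what is moved stays moved. The work goes in short steps, Python scripts to look and compute and a tool call to move; the robot and the scene stay as the last step left them, time stands still between calls to the robot, and variables do not carry over. Pictures are saved under pics/ and viewed, at most 10 in all, crops included, and the job is handed in when it is done.

Besides the shell and the picture viewer there is one more tool, called after "Request:" as name(argument=value, ...) on one line, values as JSON. carry_out: Moves the arm, as the interface text tells. Its arguments: {"type":"object","properties":{"series":{"type":"string"},"jaw":{"type":"number"},"grip_force":{"type":"number"}},"required":["series"]}

```bash
mkdir -p pics; ls; cat > h.py <<'E'
import numpy as np, cv2
from workcell import bot, eyes, spot_in
def toworld(cam,u,v,z=None,depth=None):
    c=eyes.get_calibration(cam); K=np.array(c["K"],float); d=np.array(c["distortion"],float)
    p=cv2.undistortPoints(np.array([[[u,v]]],float),K,d)[0,0]
    r=np.array([p[0],p[1],1.]); R=np.array(c["rotation"],float); t=np.array(c["position"],float)
    if R.shape!=(3,3): R=cv2.Rodrigues(R)[0]
    w=R@r
    s=depth if depth is not None else (z-t[2])/w[2]
    return t+s*w
E
python3 - <<'E'
from h import *
for c in ("top","side"):
    im,d=eyes.read_camera(c); cv2.imwrite(f"pics/{c}0.png",im); np.save(f"{c}0.npy",d)
    print(c,eyes.get_calibration(c))
    for n in ("tray","sink_carrier","relay_carrier","can_carrier","free_dot"):
        for r in spot_in(c,n)[:2]: print(n,r['score'],np.round(r['rect'],1))
print(bot.read_state())
E
```

```text
pics
top {'K': array([[551.09128076,   0.        , 319.62997743],
       [  0.        , 551.09128076, 234.9762438 ],
       [  0.        ,   0.        ,   1.        ]]), 'distortion': array([-0.12756458,  0.        ,  0.        ,  0.        ,  0.        ]), 'position': array([ 0.48952833, -0.0586059 ,  0.8688639 ]), 'rotation': array([-2.07195248,  2.16308586, -0.22786889])}
tray 0.8 [372.2 271.6 122.4 119.8]
sink_carrier 0.81 [355.2 284.9  38.8  39.7]
sink_carrier 0.58 [399.2 249.3  12.9  17.1]
relay_carrier 0.66 [413.9 197.1  35.8  40.4]
relay_carrier 0.57 [395.9 288.   43.5  39.7]
can_carrier 0.73 [359.9 242.8  38.9  39.3]
can_carrier 0.38 [ 2.922e+02  3.114e+02 -3.000e-01 -8.000e-01]
free_dot 0.56 [397.6 248.9  13.1  12.2]
side {'K': array([[576.19984758,   0.        , 314.97995192],
       [  0.        , 576.19984758, 240.07757008],
       [  0.        ,   0.        ,   1.        ]]), 'distortion': array([-0.0924345,  0.       ,  0.       ,  0.       ,  0.       ]), 'position': array([ 0.23001608, -0.68529186,  0.47040374]), 'rotation': array([-2.00382342,  0.65359774, -0.368930
[... 226 characters left out ...]
 0.6 [351.2 304.2  17.8  10.4]
{'time': 0.6, 'q': array([ 1.20408441e+00,  2.63861807e-01,  1.60396730e+00, -5.75643808e-06,
        1.27371641e+00, -3.68748422e-02]), 'joint_vel': array([-0.00115472,  0.00060858, -0.00016998,  0.00011307, -0.00062882,
        0.00041926]), 'joint_torque': array([-1.48910090e-05, -5.14631689e+01, -3.67463958e+01, -3.88236583e-05,
        9.38510238e-04,  2.29488492e-06]), 'tool_pos': array([0.21861457, 0.63862411, 0.24532317]), 'tcp_rot': array([5.15756420e-01, 3.09895248e+00, 7.08046904e-05]), 'wrist_force': array([-0.36802715, -0.72099582, -0.78862967]), 'torque': array([ 0.01752442, -0.00310417, -0.02277978]), 'grip_force': 0.0, 'width': 1.00076507409609}
```

```bash
python3 - <<'E'
from h import *
im=cv2.imread("pics/top0.png"); c=im[160:360,270:480]
a=cv2.resize(c,None,fx=2.85,fy=2.85,interpolation=cv2.INTER_CUBIC)
cv2.imwrite("pics/top0c.png",a)
im=cv2.imread("pics/side0.png"); c=im[210:360,230:450]
cv2.imwrite("pics/side0c.png",cv2.resize(c,None,fx=3.6,fy=3.6,interpolation=cv2.INTER_CUBIC))
E
```

```text
(no output)
```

View pics/top0.png

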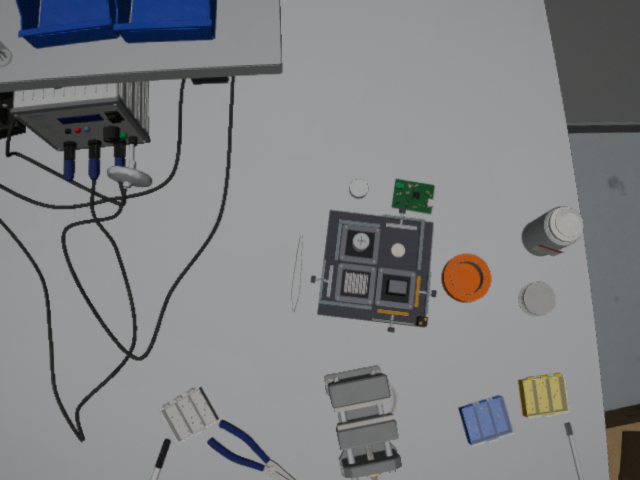

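View pics/top0c.png

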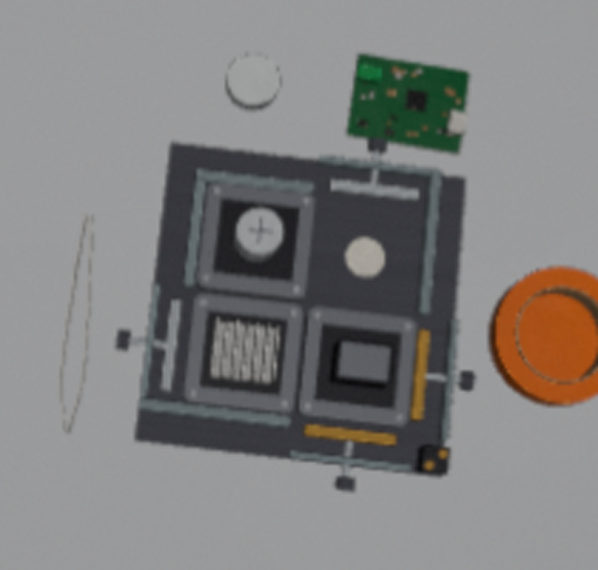

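View pics/side0c.png

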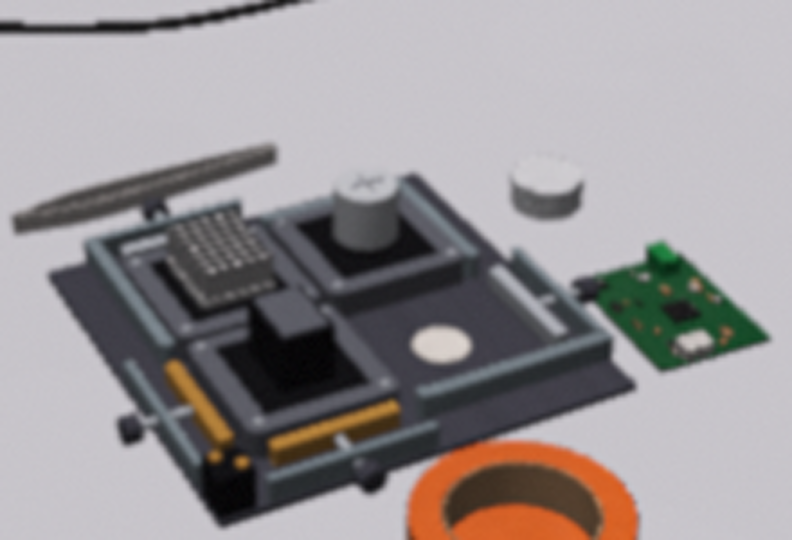

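The tray is turned slightly. The relay carrier is in the test place, the sink in the left place, the can in the diagonal place and the far place is empty (white dot at about 397,249 px). So relay slides +x, then the sink slides -y.

```bash
python3 - <<'E'
from h import *
f=lambda u,v,z: toworld("top",270+u/2.85,160+v/2.85,z)[:2]
fl=f(172,143,.004);fr=f(466,178,.004);nl=f(136,438,.004);nr=f(448,474,.004)
print("corners",fl,fr,nl,nr)
src=np.array([[85,85],[85,-85],[-85,85],[-85,-85]])/1000.
dst=np.array([fl,fr,nl,nr]); sc=src-src.mean(0); dc=dst-dst.mean(0)
a=np.arctan2((sc[:,0]*dc[:,1]-sc[:,1]*dc[:,0]).sum(),(sc*dc).sum()); c=dst.mean(0)
print("centre",c,"yaw deg",np.degrees(a)); 
R=np.array([[np.cos(a),-np.sin(a)],[np.sin(a),np.cos(a)]])
print("resid mm",(dst-(sc@R.T+c))*1000)
T=lambda p:np.round((p-c)@R*1000,1)
for n,p in dict(relay_top=f(364,362,.04),sink_top=f(246,350,.034),can_top=f(260,231,.042),dot=f(365,257,.004),
  relay_plate=f((308+416+408+302)/4,(308+318+424+412)/4,.016), sink_plate=f((194+303+295+188)/4,(294+305+409+400)/4,.016),
  farstop_face=f(374,197,.013), ystop_face=f(415,374,.013)).items(): print(n,np.round(p,4),T(p))
im,d=cv2.imread("pics/top0.png"),np.load("top0.npy")
for n,(u,v) in dict(relay=(397,287),sink=(356,283),floor=(398,262)).items():
    print(n,np.round(toworld("top",u,v,depth=np.median(d[v-2:v+3,u-2:u+3])),4))
E
```

```text
corners [ 0.70900932 -0.09019001] [ 0.6816582  -0.25644857] [ 0.54357328 -0.06262019] [ 0.51587445 -0.23278997]
centre [ 0.61252881 -0.16051219] yaw deg -9.044640217367364
resid mm [[-0.82494914 -0.25861369]
 [-1.45140229  1.36907375]
 [ 1.62525212  0.58653666]
 [ 0.65109932 -1.69699672]]
relay_top [ 0.5759 -0.1851] [-32.3 -30. ]
sink_top [ 0.5859 -0.1232] [-32.2  32.7]
can_top [ 0.6487 -0.1337] [31.5 32.1]
dot [ 0.6387 -0.1953] [ 31.3 -30.3]
relay_plate [ 0.5767 -0.1856] [-31.5 -30.4]
sink_plate [ 0.5869 -0.124 ] [-31.1  32. ]
farstop_face [ 0.6709 -0.2014] [ 64.1 -31.2]
ystop_face [ 0.5709 -0.2169] [-32.3 -62.2]
relay [ 0.576  -0.184   0.0399]
sink [ 0.5873 -0.1238  0.0195]
floor [ 0.6196 -0.1939  0.0036]
```

```bash
python3 - <<'E'
from h import *
d=np.load("top0.npy")
H=np.full((24,32,3),np.nan)
for i in range(24):
  for j in range(32):
    b=d[i*20:i*20+20,j*20:j*20+20]; b=b[b>0]
    if b.size: H[i,j]=toworld("top",j*20+10,i*20+10,depth=b.min())
np.set_printoptions(linewidth=220)
print((H[:,:,2]*1000).round())
print(H[18,18],H[23,18],H[4,3])
E
```

```text
[[ 320.  315.  271.  272.  307.  313.  301.  271.  272.  271.  309.  269.  269.  270.  256.    6.    5.    5.    4.    6.    6.    5.    6.    7.    6.    6.    6.    4.  -53.  -53.  -50.  -46.]
 [ 308.  307.  306.  305.  305.  305.  305.  305.  305.  305.  304.  269.  270.  269.  267.    6.    5.    5.    5.    7.    4.    5.    6.    6.    6.    5.    6.    5. -126. -125. -122. -117.]
 [ 295.  287.  284.  276.  270.  268.  273.  272.  269.  269.  269.  269.  269.  269.  268.    5.    6.    6.    6.    6.    6.    5.    5.    8.    6.    5.    6.    5. -205. -205. -204. -201.]
 [ 278.  269.  268.  268.  267.  267.  266.  266.  266.  266.  266.  266.  265.  265.  263.    5.    6.    6.    5.    5.    4.    6.    5.    6.    6.    5.    5.    5. -298. -297. -295. -293.]
 [ 265.  263.  261.  257.  252.  249.  246.  241.    5.  204.  203.  201.    6.    5.    5.    5.    5.    5.    6.    4.    4.    6.    6.    7.    5.    5.    5.    5.    4. -404. -400. -401.]
 [ 171.  172.  171.  171.  169.  169.  159.   65.   10.   11.    6.   10.    5.    5.    6.    6.    6.    5.    5.    5.    
[... 2991 characters left out ...]
8.]
 [   6.    5.    5.   10.   12.    6.    4.    5.   30.   30.   26.   14.   17.    7.    5.    5.  109.  112.  112.  112.    6.    7.    5.   30.   31.   30.    5.    6.   12.    6.    6. -388.]
 [   5.    5.    5.    5.    4.    5.    6.   14.   24.   23.   15.   17.   16.   15.    6.    6.  105.  109.  108.  106.   79.    5.    5.   25.   25.    7.    5.    5.   11.    6.    5. -383.]
 [   6.    5.    6.    5.    5.    5.    8.   14.   11.    5.    6.   11.   13.   15.   14.    7.    6.   89.   88.   88.   76.    6.    5.    5.    5.    6.    6.    7.   10.   12.    7. -372.]]
[ 0.45799896 -0.129114    0.11288488] [ 0.32192445 -0.12411798  0.08845685] [0.8139491  0.23538364 0.25688092]
```

Request:
carry_out(series="0.024 -0.055 -0.005 0.66;0.024 -0.055 -0.005 0.66;0.024 -0.055 -0.005 0.66;0.024 -0.055 -0.005 0.66;0.024 -0.055 -0.005 0.66;0.024 -0.055 -0.005 0.66;0.024 -0.055 -0.005 0.66;0.024 -0.055 -0.005 0.66;0.024 -0.055 -0.005 0.66;0.024 -0.055 -0.005 0.66;0.024 -0.055 -0.005 0.66;0.024 -0.055 -0.005 0.66;0.024 -0.055 -0.005 0.66;0.024 -0.055 -0.005 0.66;0.022 -0.054 -0.005 0.66;0 0 0 0;0 0 0 0", jaw=0.2, grip_force=50)

```text
time: 2.72
tool_pos: [0.5762, -0.1852, 0.17]
tcp_rot: [-0.248, -3.131, -0.001]
wrist_force: [-0.1, 0.2, 0.0]
width: 0.602
grip_force: 0.0
```

Request:
carry_out(series="0 0 -0.03 0;0 0 -0.03 0;0 0 -0.03 0;0 0 -0.02 0;0 0 -0.016 0;0 0 -0.010 0;0 0 0 0;0 0 0 0")

```text
time: 3.72
tool_pos: [0.5773, -0.1857, 0.0351]
tcp_rot: [0.246, 3.13, -0.001]
wrist_force: [1.0, -0.7, 0.4]
width: 0.604
grip_force: 0.0
```

```bash
python3 - <<'E'
from h import *
im,d=eyes.read_camera("side"); cv2.imwrite("pics/s1.png",cv2.resize(im[170:350,220:460],None,fx=3.3,fy=3.3,interpolation=cv2.INTER_CUBIC))
E
```

```text
(no output)
```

View pics/s1.png

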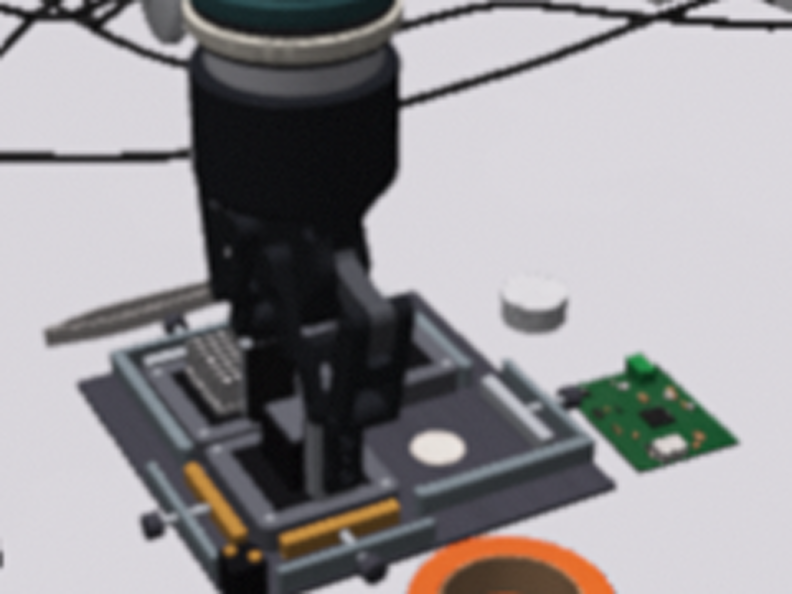

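Request:
carry_out(series="0 0 0 0;0 0 0 0;0 0 0 0;0 0 0 0;0 0 0 0;0 0 0 0", jaw=-1, grip_force=35)

```text
time: 4.53
tool_pos: [0.5773, -0.1857, 0.0351]
tcp_rot: [0.246, 3.131, -0.001]
wrist_force: [-1.1, -0.7, 5.8]
width: 0.344
grip_force: 36.1
```

Request:
carry_out(series="0.005 -0.0008 0 0;0.01 -0.0016 0 0;0.01 -0.0016 0 0;0.01 -0.0016 0 0;0.01 -0.0016 0 0;0.01 -0.0016 0 0;0.004 -0.0006 0 0;0 0 0 0;0 0 0 0;0 0 0 0")

```text
time: 5.78
tool_pos: [0.6367, -0.1946, 0.0352]
tcp_rot: [0.246, 3.13, 0.0]
wrist_force: [1.4, 0.8, 5.2]
width: 0.34
grip_force: 36.0
```

Request:
carry_out(series="0.001 -0.00016 0 0;0.001 -0.00016 0 0;0 0 0 0")

```text
time: 6.15
tool_pos: [0.6381, -0.1948, 0.0351]
tcp_rot: [0.247, 3.131, 0.001]
wrist_force: [-1.5, 1.8, 7.1]
width: 0.341
grip_force: 36.2
```

Request:
carry_out(series="0.0008 -0.00013 0 0;0.0008 -0.00013 0 0;0 0 0 0")

```text
time: 6.52
tool_pos: [0.6396, -0.1951, 0.0352]
tcp_rot: [0.247, 3.131, 0.001]
wrist_force: [-0.8, 2.2, 6.5]
width: 0.342
grip_force: 36.2
```

Request:
carry_out(series="0.0008 -0.00013 0 0;0.0008 -0.00013 0 0;0 0 0 0")

```text
time: 6.9
tool_pos: [0.6412, -0.1953, 0.0352]
tcp_rot: [0.247, 3.131, 0.001]
wrist_force: [-1.0, 2.7, 7.0]
width: 0.342
grip_force: 36.2
```

Request:
carry_out(series="0.0008 -0.00013 0 0;0 0 0 0")

```text
time: 7.15
tool_pos: [0.642, -0.1955, 0.0351]
tcp_rot: [0.247, 3.131, 0.001]
wrist_force: [-0.4, 2.3, 6.9]
width: 0.343
grip_force: 36.2
```

Request:
carry_out(series="0.0008 -0.00013 0 0;0 0 0 0")

```text
time: 7.4
tool_pos: [0.6428, -0.1956, 0.0351]
tcp_rot: [0.247, 3.131, 0.001]
wrist_force: [-0.4, 1.8, 7.1]
width: 0.345
grip_force: 36.2
```

Request:
carry_out(series="0.0007 -0.00011 0 0;0 0 0 0")

```text
time: 7.65
tool_pos: [0.6435, -0.1957, 0.0352]
tcp_rot: [0.247, 3.131, 0.001]
wrist_force: [-0.4, 2.2, 7.2]
width: 0.34
grip_force: 36.2
```

Request:
carry_out(series="0.0007 -0.00011 0 0;0 0 0 0")

```text
time: 7.9
tool_pos: [0.6438, -0.1958, 0.0352]
tcp_rot: [-0.247, -3.132, -0.001]
wrist_force: [-1.5, 1.6, 7.6]
width: 0.344
grip_force: 36.3
```

Request:
carry_out(series="0.0004 -0.00006 0 0;0 0 0 0")

```text
time: 8.15
tool_pos: [0.6438, -0.1958, 0.0352]
tcp_rot: [-0.247, -3.131, -0.001]
wrist_force: [-3.5, 2.2, 8.4]
width: 0.341
grip_force: 36.5
```

Request:
carry_out(series="0.0007 -0.00011 0 0;0 0 0 0")

```text
time: 8.4
tool_pos: [0.6439, -0.1958, 0.0351]
tcp_rot: [-0.246, -3.13, -0.001]
wrist_force: [-4.6, 2.6, 10.8]
width: 0.347
grip_force: 36.6
```

Request:
carry_out(series="0.0008 -0.00013 0 0;0 0 0 0;0 0 0 0")

```text
time: 8.78
tool_pos: [0.6439, -0.1958, 0.0351]
tcp_rot: [-0.246, -3.128, -0.002]
wrist_force: [-7.9, 3.1, 11.8]
width: 0.342
grip_force: 36.9
```

Request:
carry_out(series="0.0008 -0.00013 0 0;0 0 0 0;0 0 0 0")

```text
time: 9.15
tool_pos: [0.644, -0.1958, 0.0351]
tcp_rot: [-0.246, -3.127, -0.002]
wrist_force: [-9.2, 3.8, 12.9]
width: 0.339
grip_force: 37.2
```

Request:
carry_out(series="0.0003 -0.00005 0 0;0 0 0 0;0 0 0 0;0 0 0 0;0 0 0 0;0 0 0 0;0 0 0 0")

```text
time: 10.02
tool_pos: [0.644, -0.1958, 0.0351]
tcp_rot: [-0.246, -3.126, -0.002]
wrist_force: [-9.3, 3.0, 14.3]
width: 0.343
grip_force: 37.2
```

Request:
carry_out(series="-0.0013 0.0002 0 0;-0.0013 0.0002 0 0;0 0 0 0")

```text
time: 10.4
tool_pos: [0.6439, -0.1958, 0.0351]
tcp_rot: [-0.247, -3.131, -0.001]
wrist_force: [-2.1, 2.5, 7.9]
width: 0.343
grip_force: 36.4
```

Request:
carry_out(series="0 0 0 0;0 0 0 0;0 0 0 0;0 0 0 0", jaw=0.1)

```text
time: 10.9
tool_pos: [0.644, -0.1962, 0.0339]
tcp_rot: [-0.246, -3.131, -0.0]
wrist_force: [-0.3, 0.7, 0.0]
width: 0.547
grip_force: 0.0
```

Request:
carry_out(series="0 0 0.01 0;0 0 0.03 0;0 0 0.04 0;0 0 0.03 0;0 0 0 0")

```text
time: 11.52
tool_pos: [0.647, -0.1971, 0.1491]
tcp_rot: [0.246, 3.124, -0.003]
wrist_force: [0.7, -0.5, 0.3]
width: 0.556
grip_force: 0.0
```

Request:
carry_out(series="-0.014 0.018 0 0;-0.0145 0.018 0 0;-0.0145 0.018 0 0;-0.0145 0.018 0 0;0 0 0 0;0 0 0 0;0 0 0 0", jaw=0.22)

```text
time: 12.4
tool_pos: [0.5872, -0.1248, 0.1442]
tcp_rot: [0.247, 3.132, -0.0]
wrist_force: [0.1, 0.4, -0.4]
width: 0.611
grip_force: 0.0
```

```bash
python3 - <<'E'
from h import *
im,d=eyes.read_camera("side"); a=cv2.resize(im[170:350,220:460],None,fx=3.3,fy=3.3,interpolation=cv2.INTER_CUBIC)
cv2.imwrite("pics/s2.png",a)
E
```

```text
(no output)
```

View pics/s2.png

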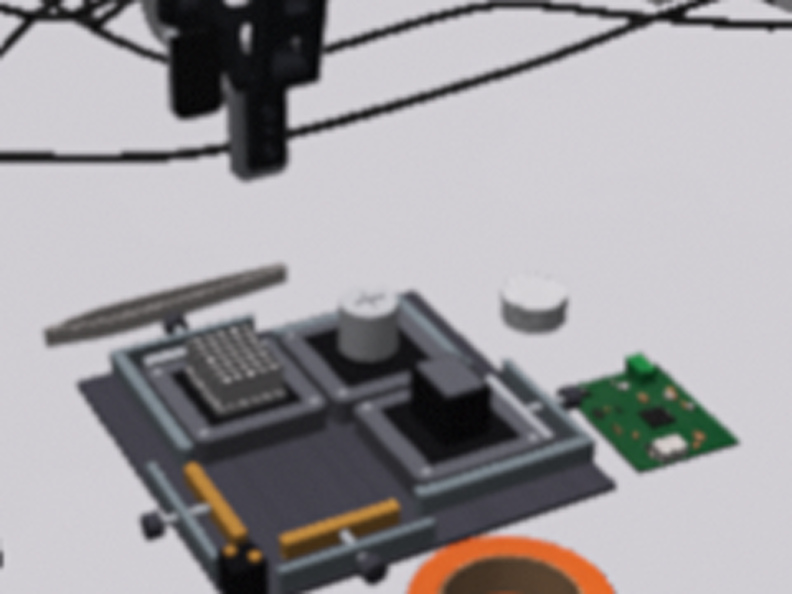

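Request:
carry_out(series="0 0.0007 -0.03 0;0 0 -0.03 0;0 0 -0.025 0;0 0 -0.017 0;0 0 -0.010 0;0 0 0 0;0 0 0 0")

```text
time: 13.32
tool_pos: [0.5876, -0.1237, 0.0333]
tcp_rot: [0.246, 3.13, -0.0]
wrist_force: [-0.2, -0.4, 0.3]
width: 0.607
grip_force: 0.0
```

Request:
carry_out(series="0 0 0 0;0 0 0 0;0 0 0 0;0 0 0 0;0 0 0 0", jaw=-1)

```text
time: 13.95
tool_pos: [0.5877, -0.1238, 0.0336]
tcp_rot: [0.246, 3.13, -0.001]
wrist_force: [-0.4, -0.2, 5.0]
width: 0.398
grip_force: 36.8
```

Request:
carry_out(series="-0.0008 -0.005 0 0;-0.0016 -0.01 0 0;-0.0016 -0.01 0 0;-0.0016 -0.01 0 0;-0.0016 -0.01 0 0;-0.0016 -0.01 0 0;-0.0008 -0.005 0 0;0 0 0 0;0 0 0 0")

```text
time: 15.08
tool_pos: [0.5782, -0.1842, 0.0336]
tcp_rot: [0.246, 3.129, -0.002]
wrist_force: [0.2, -0.8, 5.9]
width: 0.397
grip_force: 36.8
```

Request:
carry_out(series="-0.00016 -0.001 0 0;-0.00016 -0.001 0 0;0 0 0 0")

```text
time: 15.45
tool_pos: [0.5779, -0.1857, 0.0336]
tcp_rot: [0.246, 3.13, -0.001]
wrist_force: [-0.2, 0.9, 6.3]
width: 0.402
grip_force: 36.8
```

Request:
carry_out(series="-0.00013 -0.0008 0 0;-0.00013 -0.0008 0 0;0 0 0 0")

```text
time: 15.82
tool_pos: [0.5779, -0.186, 0.0336]
tcp_rot: [0.248, 3.129, 0.003]
wrist_force: [1.6, 6.2, 6.3]
width: 0.4
grip_force: 36.9
```

Request:
carry_out(series="-0.00013 -0.0008 0 0;0 0 0 0")

```text
time: 16.08
tool_pos: [0.5779, -0.1861, 0.0336]
tcp_rot: [0.248, 3.129, 0.004]
wrist_force: [1.9, 8.0, 6.7]
width: 0.4
grip_force: 36.9
```

Request:
carry_out(series="-0.00011 -0.0007 0 0;0 0 0 0")

```text
time: 16.32
tool_pos: [0.5779, -0.1862, 0.0336]
tcp_rot: [0.249, 3.129, 0.006]
wrist_force: [2.5, 8.8, 7.1]
width: 0.401
grip_force: 36.9
```

```bash
python3 - <<'E'
from h import *
im,d=eyes.read_camera("side"); a=cv2.resize(im[250:350,230:390],None,fx=5,fy=5,interpolation=cv2.INTER_CUBIC)
cv2.imwrite("pics/s3.png",a)
im,d=eyes.read_camera("top"); a=cv2.resize(im[200:335,310:450],None,fx=4.4,fy=4.4,interpolation=cv2.INTER_CUBIC)
cv2.imwrite("pics/t3.png",a)
E
```

```text
(no output)
```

View pics/s3.png

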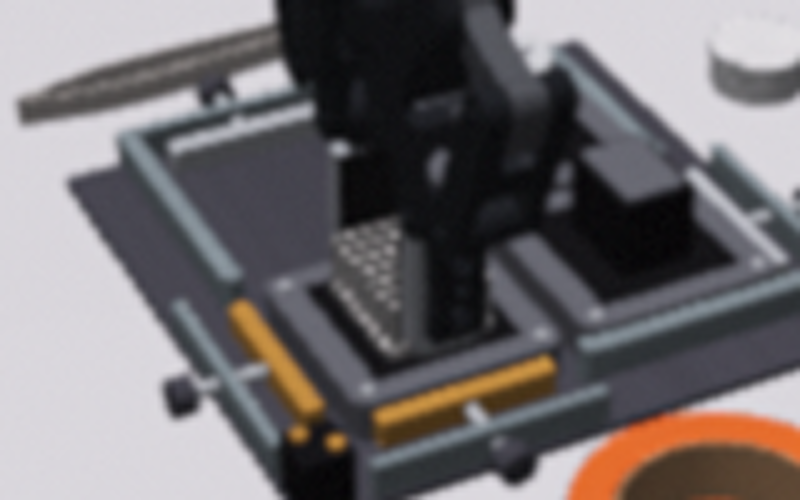

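View pics/t3.png

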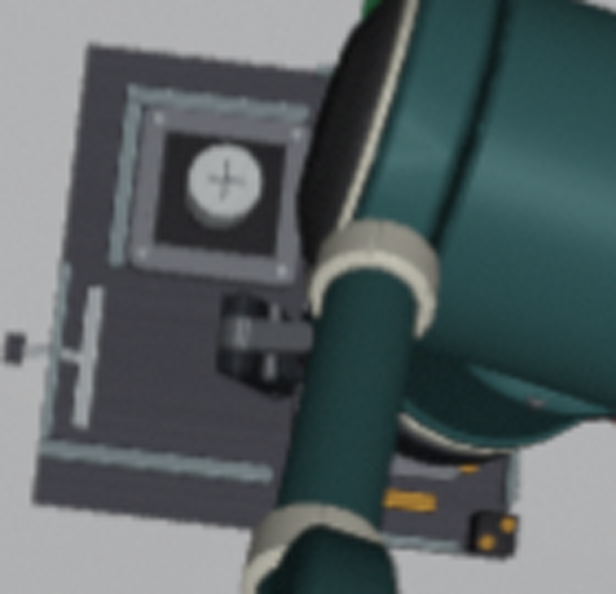

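```bash
python3 - <<'E'
from h import *
im=cv2.resize(cv2.imread("pics/s3.png"),(160,100),interpolation=cv2.INTER_AREA)
# crop origin col 230,row 250 ; view cols 300..400 region
x0,y0,x1,y1=295,290,375,350
im5=cv2.imread("pics/s3.png")[(y0-250)*5:,(x0-230)*5:(x1-230)*5]
S=10; a=cv2.resize(im5,None,fx=2,fy=2,interpolation=cv2.INTER_CUBIC)
a=cv2.convertScaleAbs(a,alpha=1.6)
c=eyes.get_calibration("side");K=np.array(c["K"]);D=np.array(c["distortion"]);R=cv2.Rodrigues(np.array(c["rotation"]))[0];t=np.array(c["position"])
Y=np.radians(-9.04);C=np.array([.6125,-.1605])
def pr(x,y,z):
    w=C+np.array([[np.cos(Y),-np.sin(Y)],[np.sin(Y),np.cos(Y)]])@[x/1000,y/1000]
    p=cv2.projectPoints(np.array([[w[0],w[1],z]]),R.T,-R.T@t,K,D)[0].ravel()
    return tuple(int(v) for v in np.round((p-[x0,y0])*S+S/2))
for y,col in ((-60,(0,0,255)),(-62.5,(0,255,0)),(-65,(255,0,0))):
    cv2.line(a,pr(-75,y,.0155),pr(20,y,.0155),col,1)
cv2.imwrite("pics/s3z.png",a[:600,:800])
print(a.shape)
E
```

```text
(600, 800, 3)
```

View pics/s3z.png

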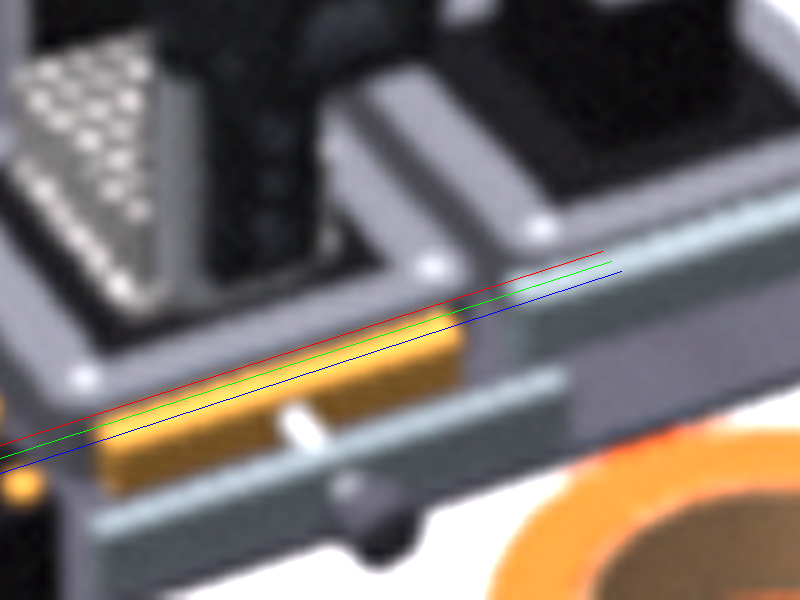

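Request:
carry_out(series="-0.00008 -0.0005 0 0;0 0 0 0;0 0 0 0;0 0 0 0;0 0 0 0;0 0 0 0;0 0 0 0")

```text
time: 17.3
tool_pos: [0.5779, -0.1862, 0.0336]
tcp_rot: [0.249, 3.129, 0.007]
wrist_force: [2.3, 11.4, 7.7]
width: 0.397
grip_force: 37.0
```

Request:
carry_out(series="0.00016 0.001 0 0;0.00018 0.0011 0 0;0 0 0 0")

```text
time: 17.68
tool_pos: [0.5779, -0.1859, 0.0336]
tcp_rot: [0.247, 3.129, 0.002]
wrist_force: [1.1, 5.6, 5.9]
width: 0.397
grip_force: 36.9
```

Request:
carry_out(series="0 0 0 0;0 0 0 0;0 0 0 0;0 0 0 0", jaw=0.22)

```text
time: 18.18
tool_pos: [0.5762, -0.1871, 0.032]
tcp_rot: [-0.247, -3.131, -0.0]
wrist_force: [0.6, 0.1, 0.6]
width: 0.607
grip_force: 0.0
```

Request:
carry_out(series="0 0 0.01 0;0 0 0.03 0;0 0 0.04 0;0 0 0.04 0;0 0.05 0.02 0;0 0.06 0 0;0 0.06 0 0;0 0.06 0 0;0 0.05 0 0;0 0.05 0 0;0 0 0 0;0 0 0 0")

```text
time: 19.68
tool_pos: [0.5765, 0.1428, 0.1727]
tcp_rot: [0.245, 3.132, -0.001]
wrist_force: [0.9, -0.3, -0.6]
width: 0.612
grip_force: 0.0
```

```bash
python3 - <<'E'
from h import *
im,d=eyes.read_camera("top"); a=cv2.resize(im[160:360,270:480],None,fx=2.85,fy=2.85,interpolation=cv2.INTER_CUBIC)
cv2.imwrite("pics/t4.png",a); print(bot.read_state()["time"])
E
```

```text
19.725
```

View pics/t4.png

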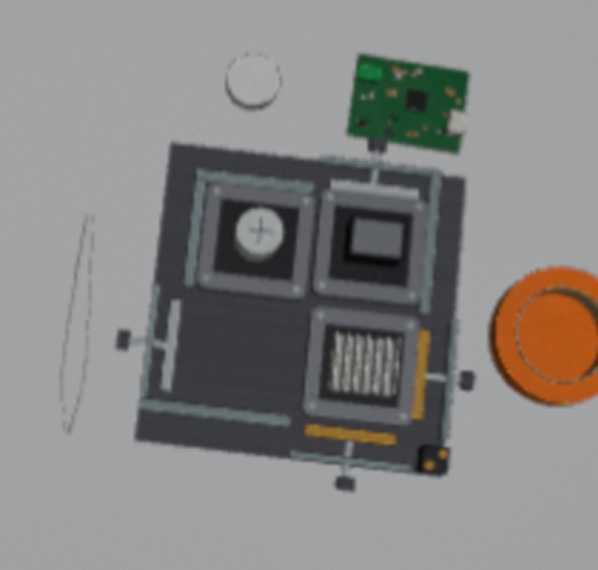

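The view shows the sink plate touching the brass y-stop, at about (418,375), and the relay plate touching the far steel stop, at about (375,192). The bystanders and the can carrier haven't moved.

```bash
python3 -c "
from workcell import bot
print(bot.finish_job())"
```

```text
the job is handed in; nothing more can be done
None
```

The job is handed in at about 20 s: the relay carrier is home in the far place and the heat-sink carrier is home in the test place, each held for over half a second against its stop at 10–11 N by the wrist force, and nothing else moved.

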